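Load card packs into a spring-pusher display tray

ROBOT

A 7-joint arm with a two-finger parallel gripper is mounted at the origin on the work surface; the furniture and walls round the work are solid. World frame = base frame: x ahead of the robot, y to its left, z up, the work surface at z = 0. Lengths are in m, angles in rad, forces in N, time in s.
With the tool pointing down it reaches from about 0.4 to 0.85 m from the base axis. Payload 10.4 kg.
Tool frame: the origin (TCP) lies between the finger pads; the fingertips stand 17 mm ahead of it and the grasp point (between the pads) lies 2 mm behind it; z points along the fingers, y is the direction in which the jaws open and shut (so a half turn about z gives the same grasp; the last joint's range is limited). The gripper opens to 85 mm and grips with 20 to 120 N. Pads are 22 mm wide; open, the fingers measure 114 mm over their backs; the gripper's body (76 mm by 85 mm) begins 54 mm behind the grasp point. The pads swing forward as they close: fully open they stand 13 mm farther back than shut.
Start: joints at [-0.023, 0.332, -0.065, 1.46, 0.022, 1.35, -0.088], TCP at [0.625, 0, 0.248] pointing down, gripper open.
Joint ranges: [-2.6, 2.6], [-0.5, 2.12], [-1.47, 1.34], [0.16, 2.42], [-1.27, 4.41], [0.06, 2.06], [-2.6, 2.6]. Speed limits (rad/s): [2.22, 2.22, 2.79, 2.79, 3.14, 3.14, 3.14].

INTERFACE

Orientations are given as a unit quaternion [x, y, z, w].
In Python, from workcell import manip gives the robot as it stands.
- The arm moves only by the tool jog_arm, never from a script. Its argument "steps" is one flat list of numbers, 5 for each row, row after row: the finger opening in m, from 0 to 0.0854, then the shift along the tool's x, y, z in m, then the turn about the tool's z in rad. In form: [gripper, x, y, z, twist, gripper, x, y, z, twist, ...]. A call has exactly 10 rows; each row is the pose to reach, as a shift and turn from the pose commanded when the call began, along the tool's axes at that moment; what a row does not reach only later rows make up. A row lasts 1/10 s, in which the tool goes at most 50 mm and 8.59 degrees, less where a joint would pass 70% of its speed; a pose out of reach is approached as far as the arm can. A call with a gripper value outside its range is refused whole. The fingers move at their own pace and stop on an object; "grip_force" is the grip in N (left out, the last holds). Time passes only in rows, so rows that repeat a pose let the fingers close, or fill a call up. It gives the time, the measured TCP pose, the force and the opening at its end, in the units of the state.
- manip.get_obs(): the state, without advancing time (a new reading comes with each control period).
- manip.camera(name): name is "scene" or "side" or "wrist"; returns (picture, depth): 480x640x3 uint8, red, green, blue; 480x640 float32, m along the optical axis (not along the pixel's ray), 0 where there is no reading.
- manip.calibration(name): a dict with "mtx" (3x3 intrinsics, pixels), "world_to_cam" (4x4, takes a point from world to camera coordinates). Camera axes: x right, y down, z forward; pixel columns grow to the right and rows downward; lengths in m; the calibration is good to about 2 mm. A picture is of the moment at which its call begins: read the wrist's pose just before it. calibration takes no time and is no camera call; for the wrist camera it gives the pose at the moment of the call.
- manip.hand_in(): hands the job in, once; it reports no verdict.
The state is a dict: "clock": time; "joint_pos": joint angles; "joint_velocities": joint speeds; "tau": joint torques, N m; "position": TCP position; "ee_rot": TCP orientation; "ft_force": force on the tool from outside, world axes, zero at the start; "torque": the same for the moment, N m; "grip_width": opening from 0.0 (shut) to 1.0 (fully open).
Only numpy, scipy, OpenCV 4.12 (cv2) and the standard library are available. Lean on these libraries where they do the work, as an engineer would, in place of code of your own. Each camera call takes 0.05 s, during which the arm holds its last target.

TASK

Three packs of cards stand side by side on the table as one upright pile. Pick the three up together and load them into the narrow wooden display tray: its grey spring pusher leaves too little room to go straight in, so tilt the pile, press the pusher back with its low end and let the other end down along the fixed end wall. Let go with all three packs standing upright on the tray floor, clamped by the pusher, and leave the candle jar, the little house and the soap box where they are.

Things in the scene. Friction and masses are not known exactly. Their poses are not given: they have to be found in the camera images.
- tray: narrow open-topped wooden tray, fixed to the table, long along its own y. Origin on the table under the middle of the pile's final place; z up. Fixed end wall: inner face at y = -54.5 mm, 6 mm thick. Grey pusher: face at y = +46.5 mm at rest, +68.5 mm fully back. Outer far end y = +101.5 mm. Wall tops and pusher top 50 mm above the table
- seat (a point): middle of the pile's final place on the tray's inner floor, 10 mm above the tray's origin, same axes. Inner width along x is 41 mm (x = -20.5 to +20.5 mm); side walls 5 mm thick, their top 8 mm flare outward by about 3 mm each side (59 mm over the lips). Only 101 mm of room along y until the pusher is pressed back
- pusher (a joint): slide of the grey spring pusher along tray +y, in m: 0 at rest, 0.022 fully back at its stop. Spring force about 2 N at rest, 5 N fully back. With the pile seated it reads about 0.008
- pusher_top (a point): top edge of the pusher's pressing face, middle of its 40 mm width, 50 mm above the table; moves with the pusher
- pack_mid_centre (a point): centre of the middle card pack: rigid flat box 13 mm thick (own x), 108 mm wide (own y), 152 mm high (own z, up), about 0.08 to 0.16 kg. Broad faces nearly touch, so the pile is 38 to 39 mm thick along x, 108 mm along y, 152 mm high
- pack_near_centre (a point): centre of the card pack on the -x side of the middle one, same size and axes
- pack_far_centre (a point): centre of the card pack on the +x side of the middle one, same size and axes
- candle_centre (a point): centre of a striped candle jar, 86 mm across and 99 mm high; bystander
- house_centre (a point): centre of a small ornamental house, 40 x 48 x 87 mm; bystander
- soap_centre (a point): centre of a small printed soap box lying flat, 56 x 85 x 30 mm; bystander. Beyond it, to the robot's right of the tray, a tall fixed white card stand with a round sign fills about x = 0.43 to 0.72 m, y = -0.18 to -0.42 m (the sign is higher than 0.3 m): swing round it close to the base. A potted twig tree stands at about x = 0.25, y = 0.2 m
Not all that is in view belongs to the job. Leave any blue or red look-alike of the part that bears pack_near_centre alone.

How it is judged:
By the outcome, as a careful person would: the job done as asked, in the order asked, and still so for the second after the job is handed in, with the robot touching nothing.
It also fails if it takes over 51 s, if anything falls off the work surface, if the arm or the gripper's body presses on something with over 40 N, if the wrist force passes 120 N, or if a joint passes its speed limit or range.

## Working session

There is one attempt and no reset: what is moved stays moved. The work goes in short steps, Python scripts to look and compute and a tool call to move; the robot and the scene stay as the last step left them, time stands still between calls to the robot, and variables do not carry over. Pictures are saved under pics/ and viewed, and the job is handed in when it is done.

Besides the shell and the picture viewer there is one more tool, called by a JSON object that holds its "op" and its "data". jog_arm: Moves the arm, as the interface text tells. Its arguments: {"type":"object","properties":{"steps":{"type":"array"},"grip_force":{"type":"number"}},"required":["steps"]}

```bash
mkdir -p pics; ls
python3 - <<'E'
from workcell import manip
import cv2,numpy as np
o=manip.get_obs()
for k,v in o.items(): print(k,np.round(v,4))
for n in ["scene","side","wrist"]:
    c=manip.calibration(n); p,d=manip.camera(n)
    cv2.imwrite(f"pics/{n}0.png",p[:,:,::-1]); np.savez(f"pics/{n}0.npz",d=d,p=p,m=c["mtx"],w=c["world_to_cam"])
    print(n,np.round(c["mtx"],1).tolist(),np.round(c["world_to_cam"],3).tolist())
E
```

```text
pics
clock 0.0
joint_pos [-0.0226  0.3329 -0.0647  1.4609  0.0216  1.3499 -0.0885]
joint_velocities [-0.0011 -0.0014 -0.0015  0.0007 -0.0004 -0.0002  0.0009]
tau [ 5.0000e-04 -6.2545e+01  4.9700e-02 -3.9161e+01  1.6400e-02  9.8000e-03
 -0.0000e+00]
position [0.6246 0.     0.2475]
ee_rot [ 7.071e-01  7.071e-01 -5.000e-04 -5.000e-04]
ft_force [-0.7522  0.3298 -0.4078]
torque [-0.0219 -0.0532 -0.0317]
grip_width 0.9962
scene [[479.2, 0.0, 319.5], [0.0, 479.2, 235.9], [0.0, 0.0, 1.0]] [[-0.958, -0.287, 0.014, 0.485], [-0.245, 0.791, -0.561, 0.091], [0.15, -0.541, -0.828, 1.268], [0.0, 0.0, 0.0, 1.0]]
side [[615.2, 0.0, 329.7], [0.0, 615.2, 234.7], [0.0, 0.0, 1.0]] [[-0.999, -0.044, -0.007, 0.481], [-0.019, 0.559, -0.829, 0.028], [0.041, -0.828, -0.559, 1.736], [0.0, 0.0, 0.0, 1.0]]
wrist [[415.7, 0.0, 328.0], [0.0, 415.7, 234.2], [0.0, 0.0, 1.0]] [[1.0, 0.0, -0.001, -0.625], [0.0, -0.965, 0.262, -0.035], [-0.001, -0.262, -0.965, 0.378], [0.0, 0.0, 0.0, 1.0]]
```

View pics/scene0.png

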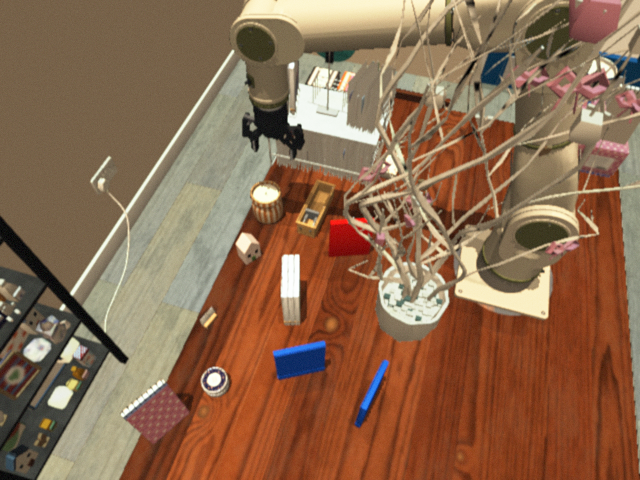

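View pics/side0.png

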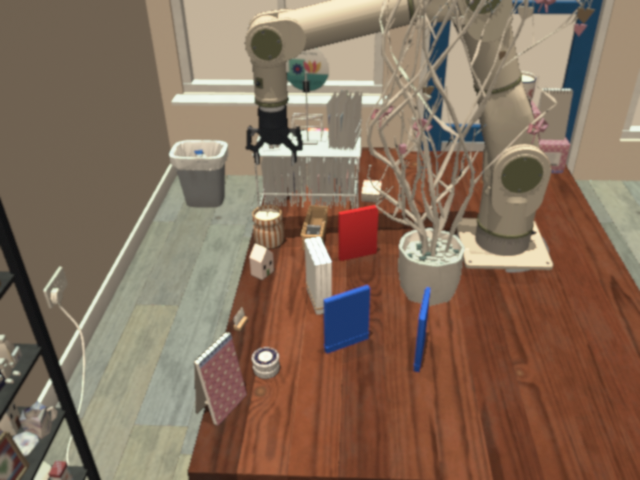

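View pics/wrist0.png

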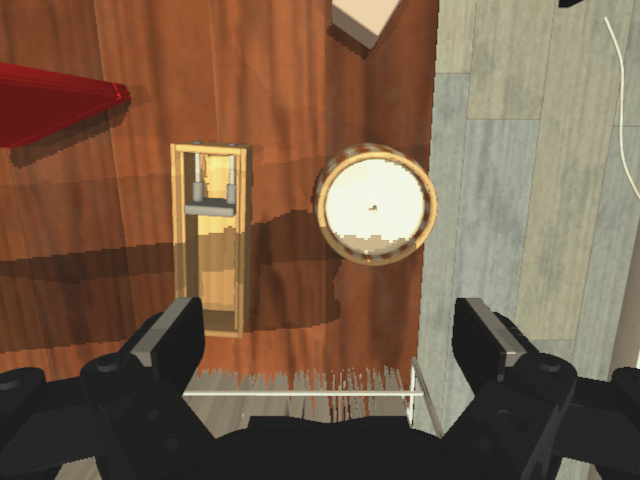

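```bash
cat > h.py <<'E'
import numpy as np,cv2
def load(f):
    z=np.load(f); return z['p'],z['d'],z['m'],z['w']
def cloud(d,m,w):
    v,u=np.mgrid[:d.shape[0],:d.shape[1]]
    P=np.stack([(u-m[0,2])/m[0,0]*d,(v-m[1,2])/m[1,1]*d,d],-1)
    R=w[:3,:3];t=w[:3,3]
    return (P-t)@R
def ray_at_z(u,v,z,m,w):
    R=w[:3,:3];t=w[:3,3];c=-R.T@t
    r=R.T@np.array([(u-m[0,2])/m[0,0],(v-m[1,2])/m[1,1],1]); return c+r*(z-c[2])/r[2]
E
python3 - <<'E'
from h import *
for n in ["scene","side"]:
    p,d,m,w=load(f"pics/{n}0.npz"); X=cloud(d,m,w)
    hs=p.astype(int)
    for nm,reg in {"scene":[("pile",slice(245,335),slice(270,310)),("house",slice(225,270),slice(230,265)),("candle",slice(175,228),slice(245,290)),("red",slice(215,260),slice(325,372))],"side":[("pile",slice(230,315),slice(300,338))]}[n] and [(a,(b,c)) for a,b,c in {"scene":[("pile",slice(245,335),slice(270,310)),("house",slice(225,270),slice(230,265)),("candle",slice(175,228),slice(245,290)),("red",slice(215,260),slice(325,372))],"side":[("pile",slice(230,315),slice(300,338)),("soap",slice(178,200),slice(360,384))]}[n]]:
        Q=X[reg].reshape(-1,3); Q=Q[(Q[:,2]>0.02)&(Q[:,2]<0.4)]
        print(n,nm,len(Q),np.round(np.percentile(Q,[2,50,98],axis=0),3).tolist())
    # top face of pile
    if 1:
        M=(X[...,2]>0.14)&(X[...,2]<0.165)&(X[...,0]>0.4)&(X[...,0]<0.8)&(X[...,1]>0.15)&(X[...,1]<0.5)&(hs.min(-1)>120)
        Q=X[M]; print(len(Q), np.round(cv2.minAreaRect(Q[:,:2].astype(np.float32)*1000),1) if 0 else cv2.minAreaRect(Q[:,:2].astype(np.float32)*1000), np.median(Q[:,2]))
    # tree
    T=X[(X[...,0]>0.0)&(X[...,0]<0.8)&(X[...,1]>0.0)&(X[...,1]<0.5)&(X[...,2]>0.2)]
    for z0 in np.arange(.2,1.0,.1):
        q=T[(T[:,2]>z0)&(T[:,2]<z0+.1)]
        if len(q)>5: print(round(z0,1),len(q),np.round(np.percentile(q[:,:2],[1,50,99],axis=0),2).tolist())
    y0=(240,350,240,340) if n=="scene" else (225,320,290,350)
    c=p[y0[0]:y0[1],y0[2]:y0[3],::-1]; cv2.imwrite(f"pics/{n}_pile.png",cv2.resize(c,None,fx=6,fy=6,interpolation=cv2.INTER_CUBIC)[:600,:800])
p,d,m,w=load("pics/wrist0.npz")
c=p[130:350,140:280,::-1]; cv2.imwrite("pics/wrist_tray.png",cv2.resize(c,None,fx=2.7,fy=2.7,interpolation=cv2.INTER_CUBIC))
E
```

```text
scene pile 1178 [[0.468, 0.209, 0.028], [0.494, 0.287, 0.15], [0.527, 0.313, 0.155]]
scene house 465 [[0.629, 0.134, 0.022], [0.651, 0.161, 0.063], [0.681, 0.181, 0.086]]
scene candle 1088 [[0.616, -0.029, 0.025], [0.652, 0.02, 0.084], [0.693, 0.047, 0.101]]
scene red 1267 [[0.345, 0.056, 0.023], [0.408, 0.08, 0.097], [0.453, 0.247, 0.393]]
748 ((501.00274658203125, 258.71099853515625), (38.179752349853516, 108.50192260742188), 18.116802215576172) 0.15147966026972864
0.2 2665 [[0.0, 0.0], [0.19, 0.07], [0.68, 0.28]]
0.3 4505 [[0.0, 0.0], [0.22, 0.04], [0.69, 0.29]]
0.4 6395 [[0.01, 0.0], [0.22, 0.04], [0.65, 0.32]]
0.5 8075 [[0.03, 0.01], [0.33, 0.05], [0.66, 0.34]]
0.6 15968 [[0.07, 0.0], [0.3, 0.03], [0.64, 0.35]]
0.7 7763 [[0.06, 0.01], [0.2, 0.26], [0.36, 0.4]]
0.8 4418 [[0.13, 0.26], [0.18, 0.35], [0.3, 0.43]]
0.9 2619 [[0.18, 0.41], [0.21, 0.44], [0.27, 0.45]]
side pile 1902 [[0.448, 0.001, 0.024], [0.495, 0.302, 0.119], [0.55, 0.444, 0.155]]
side soap 325 [[0.334, -0.303, 0.021], [0.363, -0.234, 0.031], [0.39, 0.296, 0.321]]
536 ((483.5579528808594, 319.01458740234375), (42.93438720703125, 237.77642822265625), 14.381789207458496) 0.1516078291838929
0.2 2805 [[0.0, 0.0], [0.2, 0.19], [0.68, 0.28]]
0.3 4501 [[0.0, 0.0], [0.23, 0.04], [0.69, 0.29]]
0.4 5309 [[0.01, 0.0], [0.26, 0.04], [0.66, 0.32]]
0.5 6727 [[0.04, 0.0], [0.32, 0.04], [0.66, 0.34]]
0.6 8153 [[0.05, 0.0], [0.31, 0.03], [0.64, 0.36]]
0.7 953 [[0.02, 0.2], [0.16, 0.34], [0.34, 0.39]]
```

View pics/scene_pile.png

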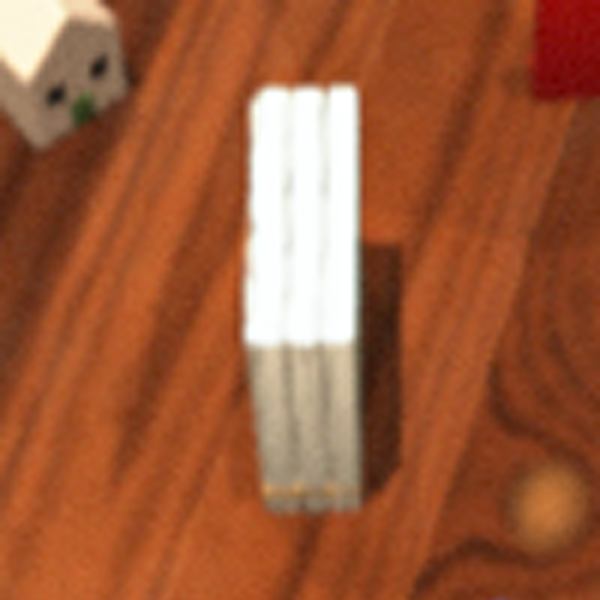

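View pics/wrist_tray.png

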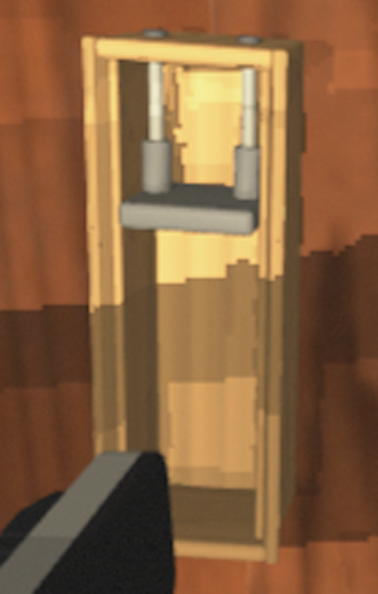

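Run:
```python
from h import *
p,d,m,w=load("pics/wrist0.npz")
f=lambda x,y:(140+x/2.7,130+y/2.7)
for n,a in dict(TL=(83,38),TR=(287,50),BR=(278,560),L2=(93,440),puL=(122,226),puR=(252,234)).items():
    print(n,np.round(ray_at_z(*f(*a),0.05,m,w),4))
X=cloud(d,m,w)
M=(abs(X[...,2]-.05)<.006)&(X[...,0]<.62)&(X[...,0]>.45)&(X[...,1]>-.12)&(X[...,1]<.2)
Q=X[M];print(len(Q),cv2.minAreaRect(Q[:,:2].astype(np.float32)*1000),np.median(Q[:,2]))
for n in["scene","side"]:
    p,d,m,w=load(f"pics/{n}0.npz");X=cloud(d,m,w)
    M=(abs(X[...,2]-.05)<.006)&(X[...,0]<.62)&(X[...,0]>.46)&(X[...,1]>-.12)&(X[...,1]<.2)
    Q=X[M];print(n,len(Q),cv2.minAreaRect(Q[:,:2].astype(np.float32)*1000))
```

```text
TL [0.5049 0.0491 0.05  ]
TR [0.5622 0.0458 0.05  ]
BR [ 0.5511 -0.1144  0.05  ]
L2 [ 0.4959 -0.073   0.05  ]
puL [ 0.511  -0.0051  0.05  ]
puR [ 0.5492 -0.0075  0.05  ]
5020 ((504.18292236328125, -16.468238830566406), (168.47596740722656, 183.00967407226562), 67.85917663574219) 0.04918542200164824
scene 396 ((558.150390625, -35.525970458984375), (166.07266235351562, 119.6038589477539), 86.41089630126953)
side 301 ((555.7657470703125, -35.65418243408203), (171.33892822265625, 117.8476333618164), 86.07148742675781)
```

{"op": "jog_arm", "data": {"steps": [0.085,0,-0.03,0,0,0.085,0,-0.06,0,0,0.085,0,-0.095,0,0,0.085,0,-0.095,0,0,0.085,0,-0.095,0,0,0.085,0,-0.095,0,0,0.085,0,-0.095,0,0,0.085,0,-0.095,0,0,0.085,0,-0.095,0,0,0.085,0,-0.095,0,0]}}

```text
clock: 1.15
position: [0.5302, 0.0001, 0.2482]
ee_rot: [0.707, 0.707, -0.0, -0.0]
ft_force: [0.5, -0.6, -0.5]
grip_width: 0.997
```

```bash
cat > shot.py <<'E'
import sys;from workcell import manip;import cv2,numpy as np
n,t=sys.argv[1:3]
o=manip.get_obs();c=manip.calibration(n);p,d=manip.camera(n)
cv2.imwrite(f"pics/{n}{t}.png",p[:,:,::-1]);np.savez(f"pics/{n}{t}.npz",d=d,p=p,m=c["mtx"],w=c["world_to_cam"])
print({k:np.round(o[k],4).tolist() for k in("clock","position","ee_rot","ft_force","torque","joint_pos","grip_width")})
if len(sys.argv)>3:
    x0,y0,x1,y1,s=map(float,sys.argv[3:]); q=p[int(y0):int(y1),int(x0):int(x1),::-1]
    cv2.imwrite(f"pics/{n}{t}c.png",cv2.resize(q,None,fx=s,fy=s,interpolation=cv2.INTER_CUBIC))
E
python3 shot.py wrist 1 220 120 420 350 2.6
```

```text
{'clock': 1.15, 'position': [0.5302, 0.0001, 0.2482], 'ee_rot': [0.7071, 0.7071, -0.0001, -0.0001], 'ft_force': [0.5465, -0.564, -0.5241], 'torque': [-0.0056, 0.0301, 0.0169], 'joint_pos': [-0.0128, 0.1275, -0.0801, 1.7093, 0.0105, 1.3054, -0.0949], 'grip_width': 0.9972}
```

View pics/wrist1c.png

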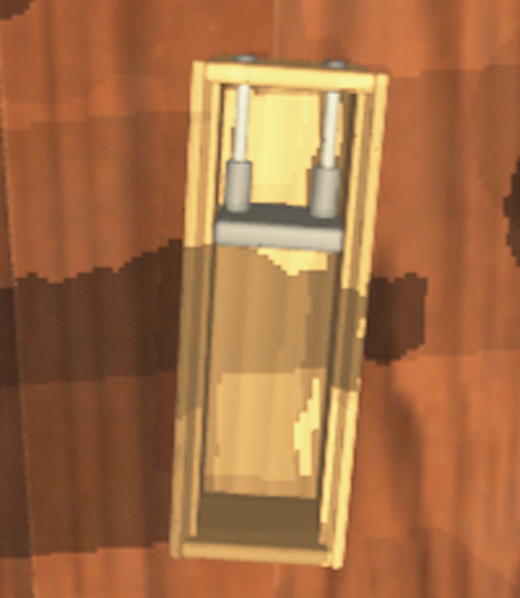

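Run:
```python
from h import *
p,d,m,w=load("pics/wrist1.npz")
f=lambda x,y:(220+(x+.5)/2.6-.5,120+(y+.5)/2.6-.5)
pts=dict(TL=(192,61),TR=(387,74),BR=(343,568),BL=(171,557),puL=(215,247),puR=(342,250))
W={n:ray_at_z(*f(*a),0.05,m,w)[:2] for n,a in pts.items()}
for n in W: print(n,np.round(W[n],4))
A=np.array([[-29.5,101.5],[29.5,101.5],[29.5,-60.5],[-29.5,-60.5]])/1e3
B=np.array([W[k] for k in("TL","TR","BR","BL")])
M,_=cv2.estimateAffinePartial2D(A,B); print(M)
a=A-A.mean(0);b=B-B.mean(0);th=np.arctan2((a[:,0]*b[:,1]-a[:,1]*b[:,0]).sum(),(a*b).sum())
R=np.array([[np.cos(th),-np.sin(th)],[np.sin(th),np.cos(th)]]);o=B.mean(0)-R@A.mean(0)
print(np.degrees(th),o,((B-o)@R*1e3).round(1),((np.array([W["puL"],W["puR"]])-o)@R*1e3).round(1))
```

```text
TL [0.504  0.0498]
TR [0.5613 0.0461]
BR [ 0.5507 -0.1153]
BL [ 0.4936 -0.1113]
puL [ 0.5099 -0.0059]
puR [ 0.5488 -0.0069]
[[ 0.9924357   0.06486285  0.52606718]
 [-0.06486285  0.9924357  -0.05300461]]
-3.7393716818820115 [ 0.52605991 -0.05311603] [[-28.7 101.3]
 [ 28.6 101.3]
 [ 28.7 -60.5]
 [-28.6 -60.1]] [[-19.2  46. ]
 [ 19.7  47.6]]
```

{"op": "jog_arm", "data": {"steps": [0.085,0.02,-0.003,0,-0.03,0.085,0.04,-0.006,0,-0.07,0.085,0.065,-0.01,0,-0.11,0.085,0.09,-0.014,0,-0.15,0.085,0.115,-0.018,0,-0.19,0.085,0.14,-0.022,0,-0.23,0.085,0.165,-0.025,0,-0.27,0.085,0.185,-0.029,0,-0.3,0.085,0.19,-0.029,0,-0.316,0.085,0.19,-0.029,0,-0.316]}}

```text
clock: 2.2
position: [0.501, 0.1907, 0.2482]
ee_rot: [0.586, 0.81, -0.0, -0.0]
ft_force: [-0.5, 0.1, 0.3]
grip_width: 0.996
```

```bash
python3 shot.py wrist 2; python3 shot.py scene 2
```

```text
{'clock': 2.2, 'position': [0.501, 0.1907, 0.2482], 'ee_rot': [0.5863, 0.8101, -0.0001, -0.0], 'ft_force': [-0.4964, 0.0618, 0.2536], 'torque': [-0.0298, 0.0092, -0.0447], 'joint_pos': [-0.2183, 0.1505, -0.2546, 1.6865, 0.0392, 1.3098, -0.1625], 'grip_width': 0.9957}
{'clock': 2.25, 'position': [0.5013, 0.1895, 0.2482], 'ee_rot': [0.5873, 0.8094, -0.0002, 0.0001], 'ft_force': [0.1093, -0.6174, 0.0732], 'torque': [-0.038, 0.0091, 0.001], 'joint_pos': [-0.2173, 0.1502, -0.2534, 1.6868, 0.0393, 1.3098, -0.1627], 'grip_width': 0.9964}
```

View pics/wrist2.png

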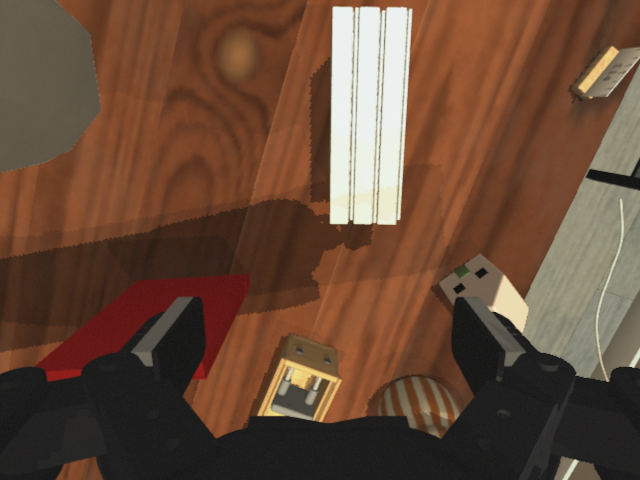

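View pics/scene2.png

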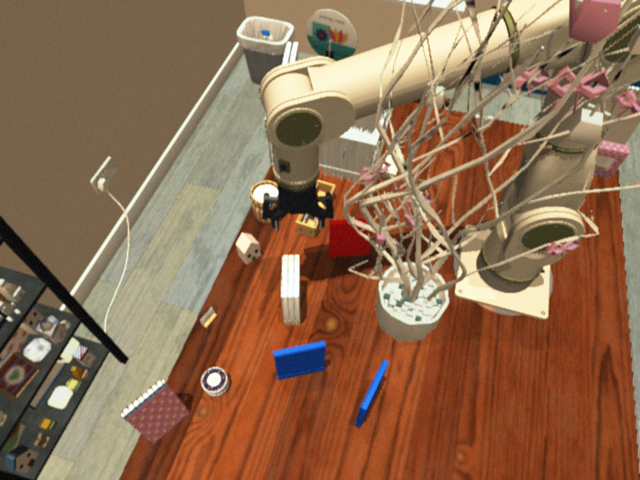

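Run:
```python
from h import *
p,d,m,w=load("pics/wrist2.npz")
cv2.imwrite("pics/pc.png",cv2.resize(p[0:240,300:440,::-1],None,fx=2.5,fy=2.5,interpolation=cv2.INTER_CUBIC))
X=cloud(d,m,w)
M=(abs(X[...,2]-.152)<.006)&(X[...,1]>.17)&(X[...,0]>.42)&(X[...,0]<.58)&(p.min(-1)>100)
print(M.sum(),cv2.minAreaRect(X[M][:,:2].astype(np.float32)*1000),np.median(X[M][:,2]))
B=np.array([ray_at_z(u,v,.152,m,w)[:2] for u,v in[(332.5,7.5),(411,9),(399.5,222),(331,223)]]);print(B.round(4),B.mean(0))
c=-w[:3,:3].T@w[:3,3];print(c)
```

```text
15794 ((500.00018310546875, 259.238525390625), (38.78934860229492, 108.31040954589844), 17.500709533691406) 0.15175818613278796
[[0.4659 0.3042]
 [0.502  0.3154]
 [0.5343 0.2149]
 [0.4988 0.2026]] [0.50025899 0.25927797]
[0.48039406 0.2534049  0.37374697]
```

View pics/pc.png

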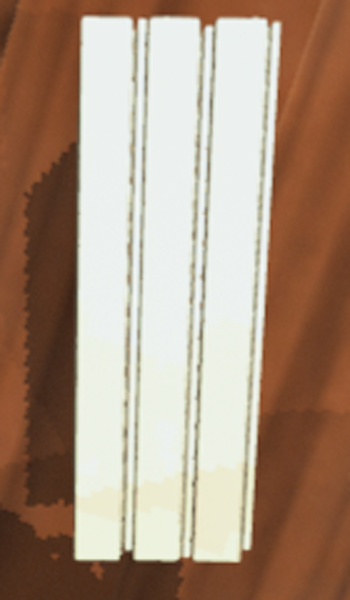

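{"op": "jog_arm", "data": {"steps": [0.085,0.02,0.007,0,0.003,0.085,0.042,0.014,0,0.006,0.085,0.063,0.0205,0,0.006,0.085,0.063,0.0205,0.01,0.006,0.085,0.063,0.0205,0.035,0.006,0.085,0.063,0.0205,0.06,0.006,0.085,0.063,0.0205,0.085,0.006,0.085,0.063,0.0205,0.11,0.006,0.085,0.063,0.0205,0.125,0.006,0.085,0.063,0.0205,0.132,0.006], "grip_force": 40}}

```text
clock: 3.3
position: [0.5008, 0.2546, 0.1148]
ee_rot: [0.59, 0.807, -0.001, -0.0]
ft_force: [-0.1, -0.5, 0.4]
grip_width: 0.993
```

```bash
python3 shot.py wrist 3
```

```text
{'clock': 3.3, 'position': [0.5008, 0.2546, 0.1148], 'ee_rot': [0.5902, 0.8073, -0.0011, -0.0002], 'ft_force': [-0.0536, -0.5049, 0.3688], 'torque': [0.0123, -0.0255, -0.029], 'joint_pos': [-0.3067, 0.3262, -0.2883, 1.7716, 0.1049, 1.0609, -0.3239], 'grip_width': 0.9935}
```

View pics/wrist3.png

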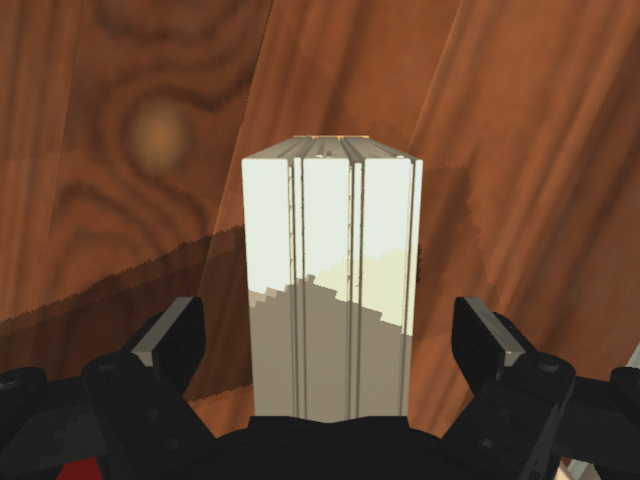

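{"op": "jog_arm", "data": {"steps": [0.06,0,0,0,0,0.05,0,0,0,0,0.045,0,0,0,0,0.04,0,0,0,0,0.035,0,0,0,0,0.03,0,0,0,0,0.03,0,0,0,0,0.03,0,0,0,0,0.03,0,0,0,0,0.03,0,0,0,0], "grip_force": 40}}

```text
clock: 4.35
position: [0.5014, 0.2565, 0.117]
ee_rot: [0.589, 0.808, 0.001, 0.0]
ft_force: [1.1, 0.0, 6.0]
grip_width: 0.43
```

```bash
python3 shot.py wrist 4
```

```text
{'clock': 4.35, 'position': [0.5014, 0.2565, 0.117], 'ee_rot': [0.5895, 0.8078, 0.0006, 0.0003], 'ft_force': [1.105, 0.0118, 5.9657], 'torque': [-0.0935, 0.0874, 0.0358], 'joint_pos': [-0.3077, 0.3243, -0.2896, 1.7689, 0.1046, 1.062, -0.324], 'grip_width': 0.4303}
```

View pics/wrist4.png

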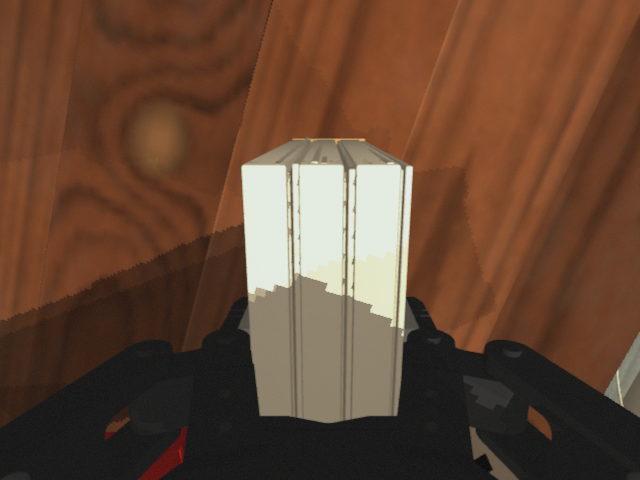

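{"op": "jog_arm", "data": {"steps": [0.03,0,0,-0.005,0,0.03,0,0,-0.015,0,0.03,0,0,-0.03,0,0.03,0,0,-0.045,0,0.03,0,0,-0.06,0,0.03,0,0,-0.08,0,0.03,0,0,-0.1,0,0.03,0,0,-0.115,0,0.03,0,0,-0.12,0,0.03,0,0,-0.12,0]}}

```text
clock: 5.4
position: [0.5011, 0.2564, 0.237]
ee_rot: [0.589, 0.808, 0.001, 0.0]
ft_force: [-0.1, 0.3, -4.2]
grip_width: 0.432
```

```bash
python3 shot.py wrist 5;python3 shot.py side 5 220 100 420 340 2.5
```

```text
{'clock': 5.4, 'position': [0.5011, 0.2564, 0.237], 'ee_rot': [0.5895, 0.8078, 0.0005, 0.0003], 'ft_force': [-0.1022, 0.3467, -4.1958], 'torque': [0.018, -0.0185, -0.004], 'joint_pos': [-0.2984, 0.2182, -0.2953, 1.634, 0.0657, 1.2978, -0.2948], 'grip_width': 0.4317}
{'clock': 5.45, 'position': [0.5008, 0.2562, 0.2361], 'ee_rot': [0.5895, 0.8078, -0.0001, -0.0], 'ft_force': [0.2088, 0.7555, -3.9972], 'torque': [0.0183, 0.0199, 0.0153], 'joint_pos': [-0.2984, 0.219, -0.2953, 1.6352, 0.0658, 1.2974, -0.2948], 'grip_width': 0.4351}
```

View pics/wrist5.png

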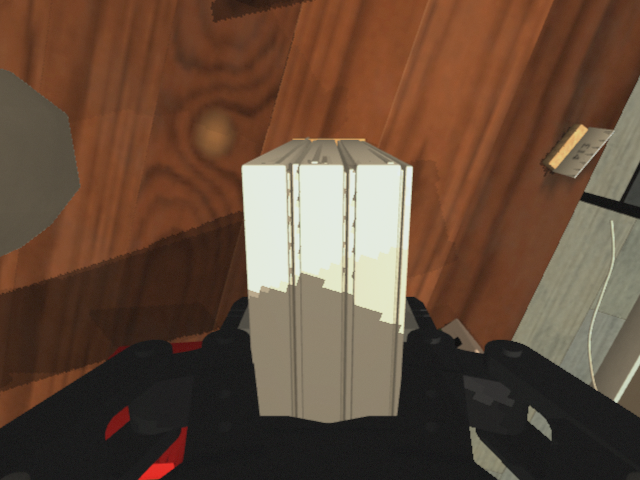

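View pics/side5c.png

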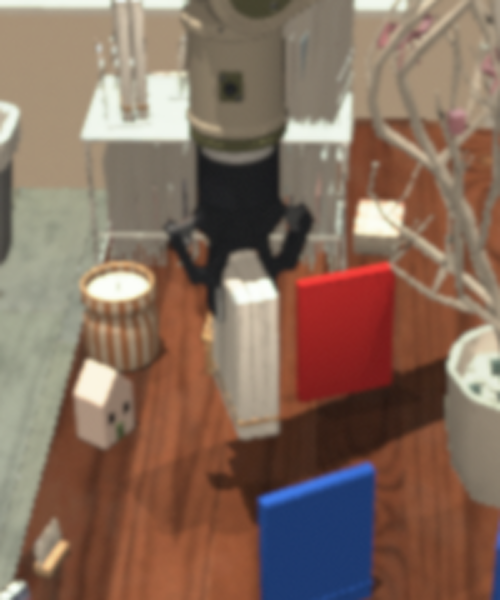

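Run:
```python
from h import *
p,d,m,w=load("pics/wrist5.npz")
cv2.imwrite("pics/pc5.png",cv2.resize(p[120:430,220:440,::-1],None,fx=1.9,fy=1.9,interpolation=cv2.INTER_CUBIC))
X=cloud(d,m,w)
yaw=np.radians(17.76);R=np.array([[np.cos(yaw),-np.sin(yaw)],[np.sin(yaw),np.cos(yaw)]])
t=np.array([.5011,.2564])
for v in (170,200,240,280,300):
    r=X[v,220:440]; k=(abs(r[:,2]-.27)<.01); q=(r[k][:,:2]-t)@R*1e3; print(v,k.sum(),q[0].round(1),q[-1].round(1),r[k][:,2].mean())
for uv in[(243,165),(411,165.5)]: print(((ray_at_z(*uv,.2705,m,w)[:2]-t)@R*1e3).round(1))
o=np.array([.5261,-.0531]);y=np.radians(-3.74);T=np.array([[np.cos(y),-np.sin(y)],[np.sin(y),np.cos(y)]])
g=o+T@np.array([0,-.0135])
print("target",g,"shift tool",  ((g-t)@R)[::-1]*1, np.radians(17.76+3.74))
```

```text
170 168 [-18.7  55.8] [18.2 55.7] 0.2714994390667618
200 169 [-19.   49.1] [18.5 48.8] 0.27142230352978924
240 160 [-18.9  39.9] [18.1 39.7] 0.27167753359354757
280 158 [-18.8  30.3] [18.4 29.5] 0.2715161954377852
300 156 [-18.8  25.4] [18.1 24.9] 0.2715079591253576
[-18.6  56.7]
[18.3 56.5]
target [ 0.52521941 -0.06657125] shift tool [-0.31493643 -0.07554615] 0.3752457891787809
```

{"op": "jog_arm", "data": {"steps": [0.03,-0.01,-0.002,0,0.015,0.03,-0.03,-0.007,0,0.04,0.03,-0.055,-0.013,0,0.07,0.03,-0.08,-0.019,0,0.1,0.03,-0.105,-0.025,0,0.13,0.03,-0.13,-0.031,0,0.16,0.03,-0.155,-0.037,0,0.19,0.03,-0.18,-0.043,0,0.22,0.03,-0.205,-0.049,0,0.25,0.03,-0.23,-0.055,0,0.28]}}

```text
clock: 6.5
position: [0.5188, 0.0183, 0.2363]
ee_rot: [0.697, 0.717, 0.0, 0.0]
ft_force: [0.3, 0.2, -3.8]
grip_width: 0.435
```

{"op": "jog_arm", "data": {"steps": [0.03,-0.02,0.001,0,0.02,0.03,-0.04,0.002,0,0.045,0.03,-0.06,0.003,0,0.07,0.03,-0.078,0.004,0,0.09,0.03,-0.087,0.004,0,0.095,0.03,-0.087,0.004,0.01,0.095,0.03,-0.087,0.004,0.025,0.095,0.03,-0.087,0.004,0.038,0.095,0.03,-0.087,0.004,0.045,0.095,0.03,-0.087,0.004,0.045,0.095]}}

```text
clock: 7.5
position: [0.5247, -0.0658, 0.19]
ee_rot: [0.729, 0.684, -0.001, -0.001]
ft_force: [-1.3, 0.5, -3.0]
grip_width: 0.435
```

```bash
python3 shot.py wrist 7;python3 shot.py side 7 220 100 420 340 2.5;python3 shot.py scene 7 210 110 370 300 3
```

```text
{'clock': 7.5, 'position': [0.5247, -0.0658, 0.19], 'ee_rot': [0.7294, 0.6841, -0.0007, -0.0008], 'ft_force': [-1.3385, 0.4554, -2.9831], 'torque': [0.0003, 0.0293, 0.0117], 'joint_pos': [0.0619, 0.1658, -0.0259, 1.791, 0.0044, 1.187, -0.0294], 'grip_width': 0.4346}
{'clock': 7.55, 'position': [0.5252, -0.0659, 0.191], 'ee_rot': [0.7294, 0.684, -0.0002, -0.0003], 'ft_force': [-0.1249, -0.492, -2.7443], 'torque': [-0.0154, -0.0421, 0.0588], 'joint_pos': [0.062, 0.165, -0.0258, 1.7897, 0.0044, 1.1876, -0.0293], 'grip_width': 0.4364}
{'clock': 7.6, 'position': [0.5255, -0.0661, 0.1916], 'ee_rot': [0.7296, 0.6839, 0.0002, 0.0001], 'ft_force': [1.1785, 0.1353, -3.0879], 'torque': [-0.0229, 0.005, 0.0079], 'joint_pos': [0.0621, 0.1645, -0.0256, 1.789, 0.0044, 1.1878, -0.0293], 'grip_width': 0.4332}
```

View pics/wrist7.png

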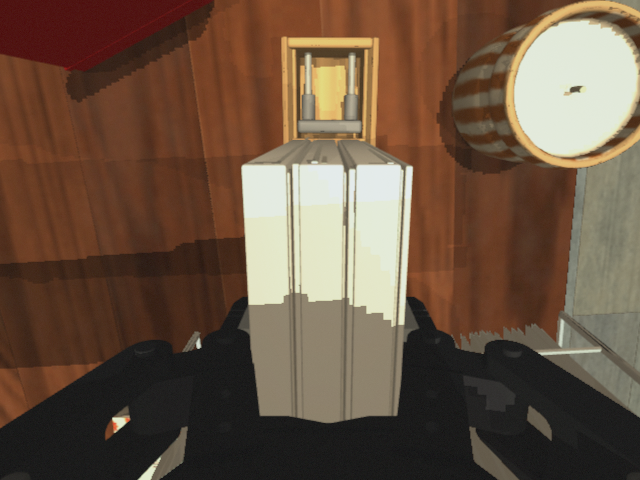

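View pics/scene7c.png

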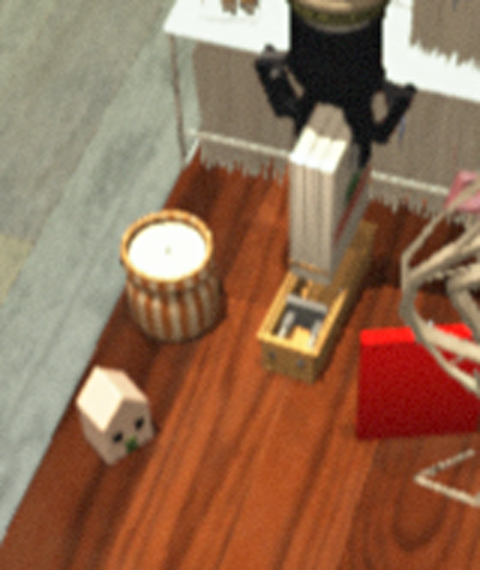

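View pics/side7c.png

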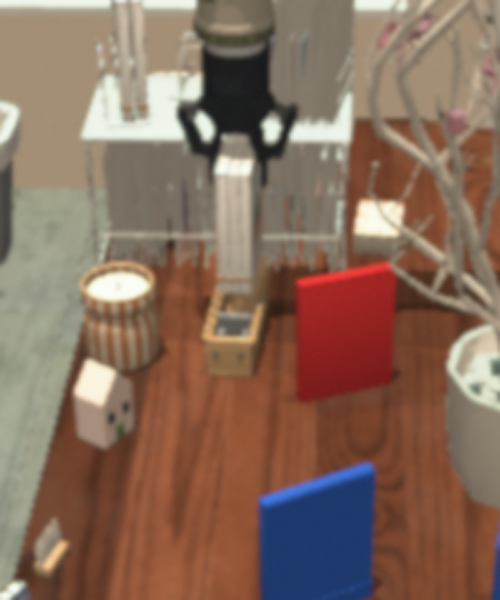

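Run:
```python
from h import *
p,d,m,w=load("pics/wrist7.npz")
cv2.imwrite("pics/pc7.png",cv2.resize(p[25:185,230:430,::-1],None,fx=4,fy=4,interpolation=cv2.INTER_CUBIC)[:600])
```

```text
(no output)
```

View pics/pc7.png

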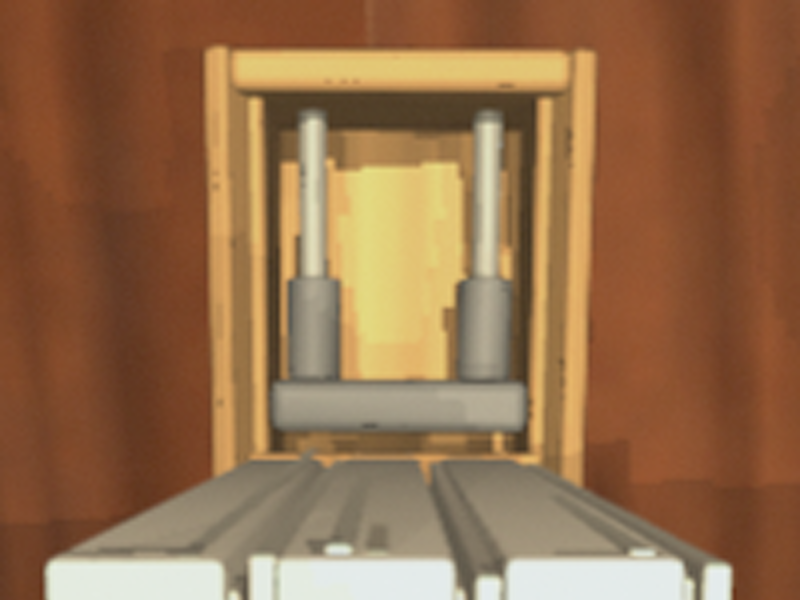

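Run:
```python
from h import *
p,d,m,w=load("pics/wrist7.npz")
f=lambda x,y:(230+(x+.5)/4-.5,25+(y+.5)/4-.5)
y=np.radians(-3.74);T=np.array([[np.cos(y),-np.sin(y)],[np.sin(y),np.cos(y)]])
tcp=np.array([.5249,-.0658])
def g(x,yy,z): return ((ray_at_z(*f(x,yy),z,m,w)[:2]-tcp)@T*1e3).round(1)
for a in[(205,47),(597,50),(217,470),(583,470),(272,430),(526,430)]: print(a,g(*a,.05))
for a in[(46,562),(731,562)]: print(a,g(*a,.1905+.035))
for a in[(248,462),(550,462)]: print(a,g(*a,.1905-.117))
o=np.array([.5261,-.0531]);print(((o-tcp)@T*1e3).round(1))
```

```text
(205, 47) [-28.2 114. ]
(597, 50) [ 29.3 113.6]
(217, 470) [-28.   53.4]
(583, 470) [29.1 53.4]
(272, 430) [-19.3  59.4]
(526, 430) [20.1 59.5]
(46, 562) [-18.8  56.9]
(731, 562) [18.  56.9]
(248, 462) [-21.1  55.6]
(550, 462) [21.8 55.7]
[ 0.4 12.8]
```

{"op": "jog_arm", "data": {"steps": [0.03,0,0.0007,0.006,0,0.03,0,0.0007,0.012,0,0.03,0,0.0007,0.017,0,0.03,0,0.0007,0.021,0,0.03,0,0.0007,0.023,0,0.03,0,0.0007,0.025,0,0.03,0,0.0007,0.027,0,0.03,0,0.0007,0.029,0,0.03,0,0.0007,0.03,0,0.03,0,0.0007,0.03,0]}}

```text
clock: 8.65
position: [0.5274, -0.0639, 0.1654]
ee_rot: [0.729, 0.684, 0.002, 0.0]
ft_force: [-10.6, 9.8, 30.3]
grip_width: 0.434
```

```bash
python3 shot.py wrist 8;python3 shot.py scene 8 210 110 370 300 3
```

```text
{'clock': 8.65, 'position': [0.5274, -0.0639, 0.1654], 'ee_rot': [0.7291, 0.6844, 0.0024, 0.0004], 'ft_force': [-10.6346, 9.8081, 30.2549], 'torque': [1.7493, 3.337, -0.4774], 'joint_pos': [0.0618, 0.1897, -0.0284, 1.8175, 0.0028, 1.1306, -0.0306], 'grip_width': 0.4336}
{'clock': 8.7, 'position': [0.5274, -0.0639, 0.1655], 'ee_rot': [0.7292, 0.6843, 0.0024, 0.0004], 'ft_force': [-9.7004, 10.3087, 30.6645], 'torque': [1.678, 3.2619, -0.4742], 'joint_pos': [0.0618, 0.1896, -0.0284, 1.8176, 0.0028, 1.1306, -0.0306], 'grip_width': 0.4352}
```

View pics/wrist8.png

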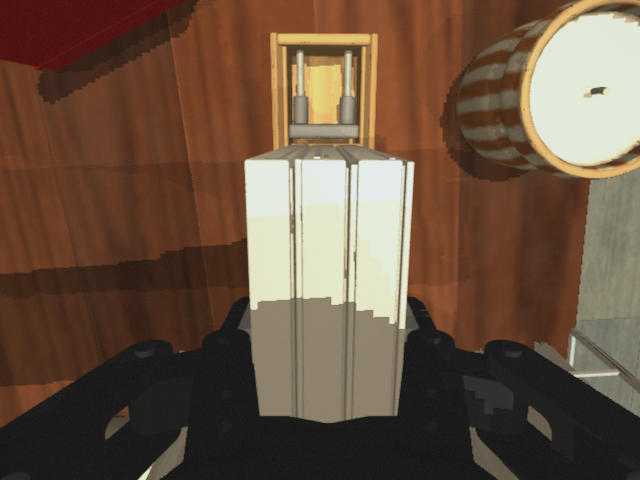

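View pics/scene8c.png

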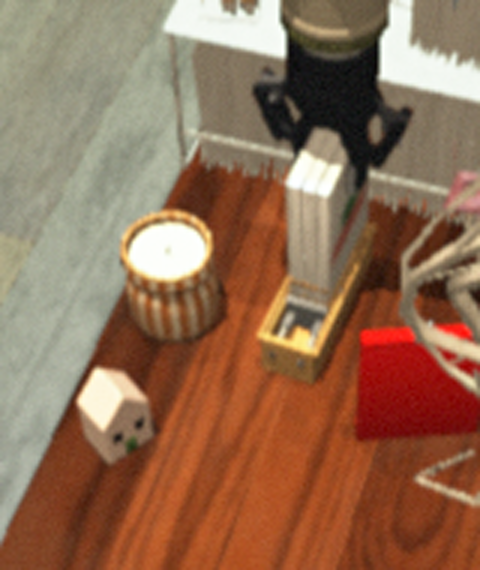

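{"op": "jog_arm", "data": {"steps": [0.03,0,0,-0.006,0,0.03,-0.002,0,-0.012,0,0.03,-0.006,0,-0.012,0,0.03,-0.01,0,-0.012,0,0.03,-0.01,0,-0.012,0,0.03,-0.01,0,-0.012,0,0.03,-0.01,0,-0.012,0,0.03,-0.01,0,-0.012,0,0.03,-0.01,0,-0.012,0,0.03,-0.01,0,-0.012,0], "grip_force": 28}}

```text
clock: 9.75
position: [0.5254, -0.0763, 0.1733]
ee_rot: [0.73, 0.684, 0.0, 0.0]
ft_force: [0.4, 0.1, -2.9]
grip_width: 0.437
```

```bash
python3 shot.py wrist 9
python3 - <<'E'
from h import *
p,d,m,w=load("pics/wrist9.npz")
cv2.imwrite("pics/pc9.png",cv2.resize(p[15:175,230:430,::-1],None,fx=3.7,fy=3.7,interpolation=cv2.INTER_CUBIC)[:600])
E
```

```text
{'clock': 9.75, 'position': [0.5254, -0.0763, 0.1733], 'ee_rot': [0.7297, 0.6838, 0.0, 0.0], 'ft_force': [0.4263, 0.112, -2.8691], 'torque': [-0.0338, 0.0128, 0.0214], 'joint_pos': [0.0748, 0.1834, -0.0184, 1.8074, 0.0037, 1.1508, -0.0097], 'grip_width': 0.4366}
```

View pics/pc9.png

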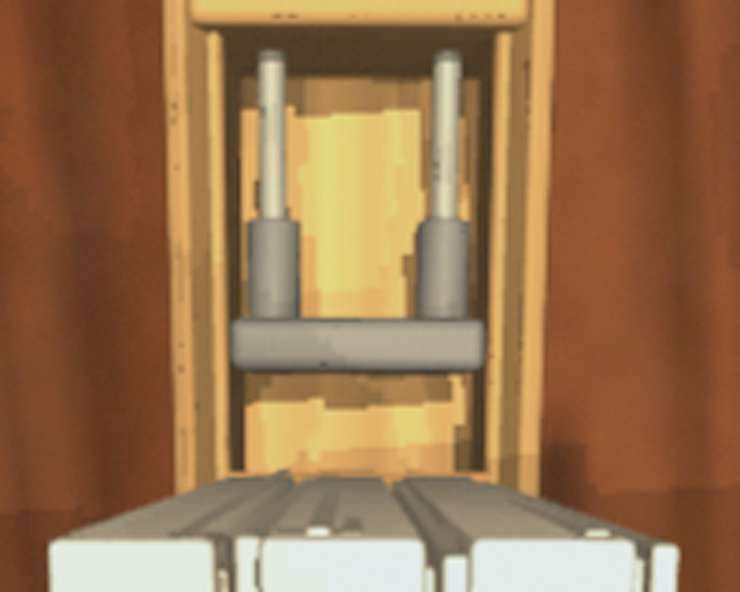

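{"op": "jog_arm", "data": {"steps": [0.03,0,-0.0004,0.004,0,0.03,0,-0.0004,0.0075,0,0.03,0.002,-0.0004,0.0081,0,0.03,0.005,-0.0004,0.009,0,0.03,0.0075,-0.0004,0.0098,0,0.03,0.01,-0.0004,0.0107,0,0.03,0.0125,-0.0004,0.0117,0,0.03,0.015,-0.0004,0.0128,0,0.03,0.0175,-0.0004,0.0138,0,0.03,0.0195,-0.0004,0.0148,0], "grip_force": 28}}

```text
clock: 10.8
position: [0.5264, -0.0566, 0.159]
ee_rot: [0.73, 0.684, 0.0, 0.0]
ft_force: [-3.3, -0.8, 8.3]
grip_width: 0.435
```

```bash
python3 shot.py wrist 10; python3 shot.py scene 10 210 110 370 300 3
```

```text
{'clock': 10.8, 'position': [0.5264, -0.0566, 0.159], 'ee_rot': [0.7297, 0.6838, 0.0002, 0.0002], 'ft_force': [-3.2911, -0.8231, 8.305], 'torque': [-0.7544, 1.0288, -0.1492], 'joint_pos': [0.0508, 0.1944, -0.0334, 1.8263, 0.0072, 1.1204, -0.0499], 'grip_width': 0.4351}
{'clock': 10.85, 'position': [0.5264, -0.0562, 0.1589], 'ee_rot': [0.7295, 0.684, 0.0003, 0.0001], 'ft_force': [-2.7255, 0.1881, 6.4216], 'torque': [-0.3958, 0.8608, -0.1704], 'joint_pos': [0.0505, 0.1945, -0.0338, 1.8265, 0.0069, 1.1201, -0.0501], 'grip_width': 0.4346}
```

View pics/wrist10.png

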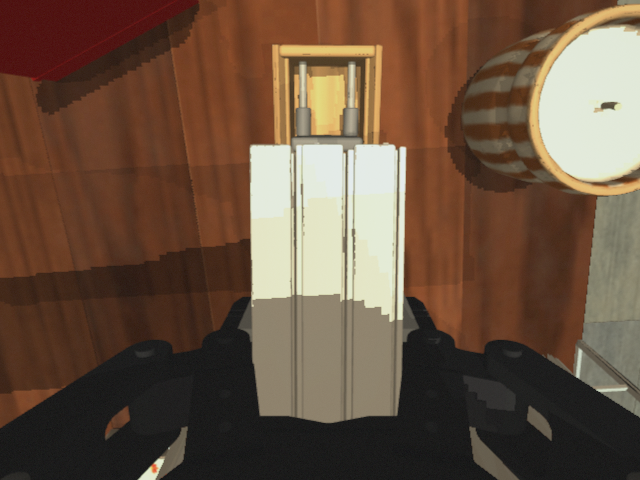

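View pics/scene10c.png

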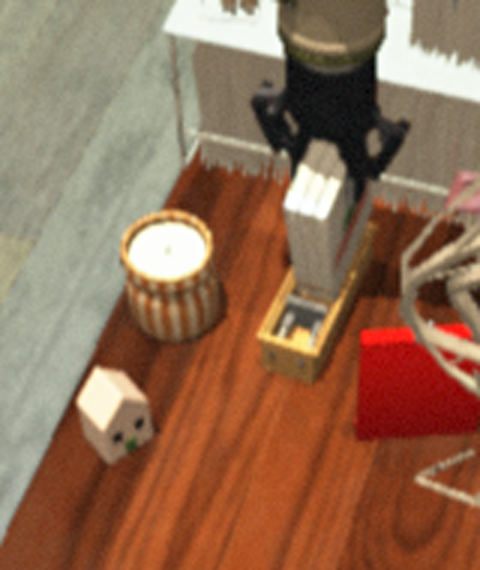

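```bash
cat > tilt.py <<'E'
import sys
from h import *
t=sys.argv[1]; tcp=np.array(eval(sys.argv[2]))
p,d,m,w=load(f"pics/wrist{t}.npz");X=cloud(d,m,w)
y=np.radians(-3.74);T=np.array([[np.cos(y),-np.sin(y)],[np.sin(y),np.cos(y)]])
o=np.array([.5260,-.0534]);ot=o
Q=X.copy();Q[...,:2]=(X[...,:2]-o)@T
print("tcp tray",((tcp[:2]-o)@T*1e3).round(1))
for u in (270,285,310,330,365,380):
    c=Q[:,u]; r=np.arange(480); k=(r>130)&(r<400)&(c[:,2]>tcp[2]+.0)&(abs(c[:,0])<.03)
    c=c[k]; 
    if len(c)<20: continue
    # top face: fit after trimming
    top=c[(np.abs(c[:,1]-tcp[1]+0)>-1)]
    A=np.polyfit(top[:,1],top[:,2],1); res=top[:,2]-np.polyval(A,top[:,1]); g=abs(res)<.003
    A=np.polyfit(top[g,1],top[g,2],1)
    i=top[g][:,1].argmax()
    print(u,len(c),"tilt deg",round(-np.degrees(np.arctan(A[0])),2),"front top edge y,z",(top[g][i,1:]*1e3).round(1),"x",(top[g][:,0].mean()*1e3).round(1))
E
python3 tilt.py 10 "[.5264,-.0566,.159]"
```

```text
tcp tray [ 0.6 -3.2]
270 255 tilt deg 10.49 front top edge y,z [ 57.3 182.7] x -13.4
285 255 tilt deg 10.55 front top edge y,z [ 57.3 183.4] x -9.7
310 256 tilt deg 10.14 front top edge y,z [ 57.6 184.5] x -3.6
330 256 tilt deg 10.23 front top edge y,z [ 57.4 183.9] x 1.2
365 256 tilt deg 10.33 front top edge y,z [ 57.4 183.7] x 9.8
380 255 tilt deg 10.38 front top edge y,z [ 57.4 184. ] x 13.4
```

{"op": "jog_arm", "data": {"steps": [0.03,0,0,-0.001,0,0.03,0.003,0,-0.001,0,0.03,0.006,0,-0.001,0,0.03,0.009,0,-0.001,0,0.03,0.012,0,-0.001,0,0.03,0.015,0,-0.001,0,0.03,0.018,0,-0.001,0,0.03,0.021,0,-0.001,0,0.03,0.0225,0,-0.001,0,0.03,0.0225,0,-0.001,0], "grip_force": 45}}

```text
clock: 11.9
position: [0.5277, -0.0345, 0.1594]
ee_rot: [0.73, 0.684, -0.0, 0.0]
ft_force: [-0.7, -3.1, -4.5]
grip_width: 0.437
```

```bash
python3 shot.py wrist 11; python3 shot.py scene 11 210 110 370 300 3; python3 tilt.py 11 "[.528,-.034,.159]"
```

```text
{'clock': 11.9, 'position': [0.5277, -0.0345, 0.1594], 'ee_rot': [0.7297, 0.6838, -0.0001, 0.0001], 'ft_force': [-0.6553, -3.0927, -4.457], 'torque': [-0.9621, 0.1232, -0.0284], 'joint_pos': [0.0231, 0.1936, -0.0494, 1.8263, 0.0109, 1.122, -0.095], 'grip_width': 0.4367}
{'clock': 11.95, 'position': [0.5276, -0.0347, 0.1594], 'ee_rot': [0.7297, 0.6837, -0.0002, 0.0001], 'ft_force': [-0.5188, -3.184, -3.3442], 'torque': [-1.0234, 0.1525, 0.0051], 'joint_pos': [0.0233, 0.1936, -0.0492, 1.8263, 0.0108, 1.1221, -0.0948], 'grip_width': 0.4344}
tcp tray [ 0.7 19.5]
270 255 tilt deg 10.63 front top edge y,z [ 79.4 183.7] x -13.6
285 255 tilt deg 10.07 front top edge y,z [ 78.8 184.7] x -10.0
310 256 tilt deg 10.56 front top edge y,z [ 79.6 183.2] x -3.9
330 256 tilt deg 10.5 front top edge y,z [ 79.6 182.7] x 1.0
365 256 tilt deg 10.67 front top edge y,z [ 79.6 182.6] x 9.5
380 256 tilt deg 10.6 front top edge y,z [ 79.7 183.7] x 13.2
```

View pics/wrist11.png

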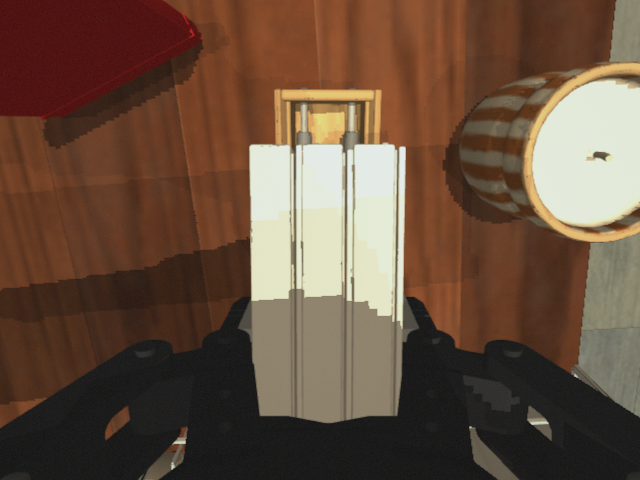

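View pics/scene11c.png

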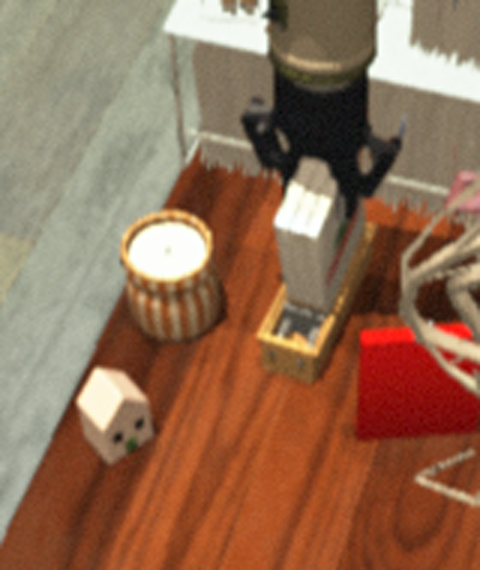

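{"op": "jog_arm", "data": {"steps": [0.03,0.0015,0,0,0,0.03,0.0028,0,0,0,0.03,0.0028,0,0,0,0.03,0.0028,0,0.002,0,0.03,0.0028,0,0.004,0,0.03,0.0028,0,0.006,0,0.03,0.0028,0,0.008,0,0.03,0.0028,0,0.01,0,0.03,0.0028,0,0.012,0,0.03,0.0028,0,0.012,0], "grip_force": 45}}

```text
clock: 13.0
position: [0.5278, -0.0317, 0.1472]
ee_rot: [0.73, 0.684, -0.0, -0.0]
ft_force: [0.8, -3.6, -2.9]
grip_width: 0.432
```

```bash
python3 shot.py wrist 12; python3 shot.py scene 12 210 110 370 300 3; python3 tilt.py 12 "[.528,-.032,.147]"
```

```text
{'clock': 13.0, 'position': [0.5278, -0.0317, 0.1472], 'ee_rot': [0.7297, 0.6837, -0.0001, -0.0], 'ft_force': [0.838, -3.6232, -2.8637], 'torque': [-1.2193, -0.2514, -0.082], 'joint_pos': [0.0199, 0.2064, -0.0516, 1.8389, 0.0119, 1.0968, -0.1012], 'grip_width': 0.4324}
{'clock': 13.05, 'position': [0.5278, -0.0318, 0.1472], 'ee_rot': [0.7297, 0.6837, -0.0001, -0.0], 'ft_force': [1.7924, -3.929, -3.966], 'torque': [-1.2425, -0.3144, -0.0671], 'joint_pos': [0.0199, 0.2063, -0.0516, 1.8389, 0.012, 1.0969, -0.1012], 'grip_width': 0.4334}
tcp tray [ 0.6 21.5]
270 255 tilt deg 10.34 front top edge y,z [ 82.2 171.3] x -13.6
285 255 tilt deg 10.64 front top edge y,z [ 82.2 171. ] x -9.9
310 256 tilt deg 9.33 front top edge y,z [ 61.  177.2] x -3.9
330 256 tilt deg 10.47 front top edge y,z [ 82.4 170.9] x 1.0
365 256 tilt deg 10.44 front top edge y,z [ 80.7 172.2] x 9.6
380 257 tilt deg 10.09 front top edge y,z [ 73.6 174.8] x 13.3
```

View pics/scene12c.png

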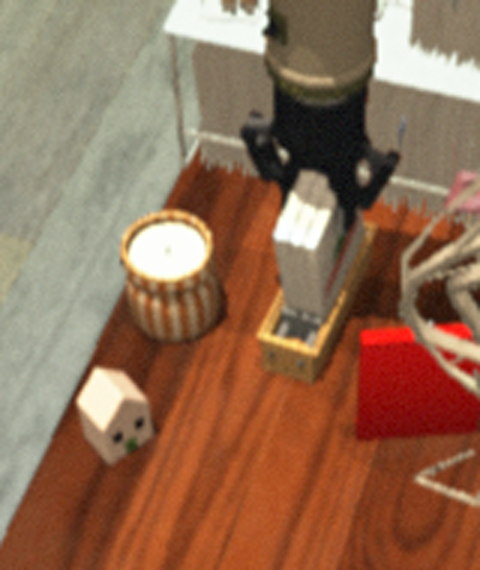

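{"op": "jog_arm", "data": {"steps": [0.03,0,0,0.003,0,0.03,0,0,0.006,0,0.03,0,0,0.009,0,0.03,0,0,0.0115,0,0.03,-0.002,0,0.0122,0,0.03,-0.004,0,0.0129,0,0.03,-0.006,0,0.0135,0,0.03,-0.008,0,0.0142,0,0.03,-0.01,0,0.015,0,0.03,-0.01,0,0.015,0], "grip_force": 28}}

```text
clock: 14.1
position: [0.5276, -0.0399, 0.1331]
ee_rot: [0.729, 0.684, 0.001, -0.001]
ft_force: [-1.1, 2.5, 5.7]
grip_width: 0.43
```

```bash
python3 shot.py wrist 13; python3 tilt.py 13 "[.528,-.042,.134]"
```

```text
{'clock': 14.1, 'position': [0.5276, -0.0399, 0.1331], 'ee_rot': [0.7293, 0.6842, 0.0011, -0.0006], 'ft_force': [-1.1448, 2.4785, 5.6792], 'torque': [1.2345, 0.5634, 0.0134], 'joint_pos': [0.0321, 0.2215, -0.0466, 1.8529, 0.009, 1.0666, -0.0814], 'grip_width': 0.4305}
tcp tray [ 1.3 11.5]
270 253 tilt deg 8.19 front top edge y,z [ 73.6 159.4] x -13.2
285 253 tilt deg 8.1 front top edge y,z [ 73.6 158.5] x -9.6
310 253 tilt deg 8.21 front top edge y,z [ 73.7 160.1] x -3.6
330 253 tilt deg 8.42 front top edge y,z [ 73.7 159.8] x 1.2
365 253 tilt deg 8.19 front top edge y,z [ 73.7 159.5] x 9.7
380 253 tilt deg 7.38 front top edge y,z [ 68.  162.5] x 13.4
```

View pics/wrist13.png

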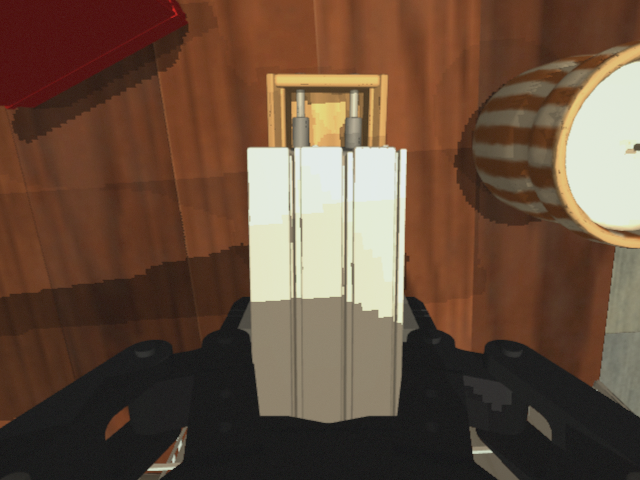

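{"op": "jog_arm", "data": {"steps": [0.03,-0.002,0,0.0008,0,0.03,-0.004,0,0.0016,0,0.03,-0.006,0,0.0025,0,0.03,-0.008,0,0.0034,0,0.03,-0.01,0,0.0043,0,0.03,-0.012,0,0.0052,0,0.03,-0.0135,0,0.006,0,0.03,-0.0135,0,0.0065,0,0.03,-0.0135,0,0.0065,0,0.03,-0.0135,0,0.0065,0], "grip_force": 28}}

```text
clock: 15.15
position: [0.527, -0.0541, 0.1273]
ee_rot: [0.73, 0.684, 0.001, 0.0]
ft_force: [-2.6, 1.1, 9.4]
grip_width: 0.437
```

```bash
python3 shot.py wrist 14; python3 tilt.py 14 "[.527,-.055,.127]"; python3 shot.py scene 14 210 110 370 300 3
```

```text
{'clock': 15.15, 'position': [0.527, -0.0541, 0.1273], 'ee_rot': [0.7295, 0.684, 0.0011, 0.0001], 'ft_force': [-2.6105, 1.1391, 9.364], 'torque': [0.7941, 0.8967, -0.0405], 'joint_pos': [0.0498, 0.2286, -0.0368, 1.8578, 0.0079, 1.0536, -0.0544], 'grip_width': 0.4375}
tcp tray [ 1.1 -1.5]
270 247 tilt deg 1.78 front top edge y,z [ 57.3 160.9] x -12.4
285 248 tilt deg 1.8 front top edge y,z [ 56.9 161.3] x -8.9
310 248 tilt deg 1.66 front top edge y,z [ 57.6 159.7] x -3.1
330 248 tilt deg 1.38 front top edge y,z [ 57.4 159.4] x 1.6
365 248 tilt deg 1.57 front top edge y,z [ 57.4 159.7] x 9.7
380 247 tilt deg 1.56 front top edge y,z [ 57.5 160.1] x 13.2
{'clock': 15.2, 'position': [0.527, -0.0541, 0.1273], 'ee_rot': [0.7295, 0.684, 0.0011, 0.0001], 'ft_force': [-3.2261, 1.3656, 10.2012], 'torque': [0.7932, 0.8755, 0.0237], 'joint_pos': [0.0498, 0.2286, -0.0368, 1.8578, 0.0079, 1.0537, -0.0544], 'grip_width': 0.4378}
```

View pics/scene14c.png

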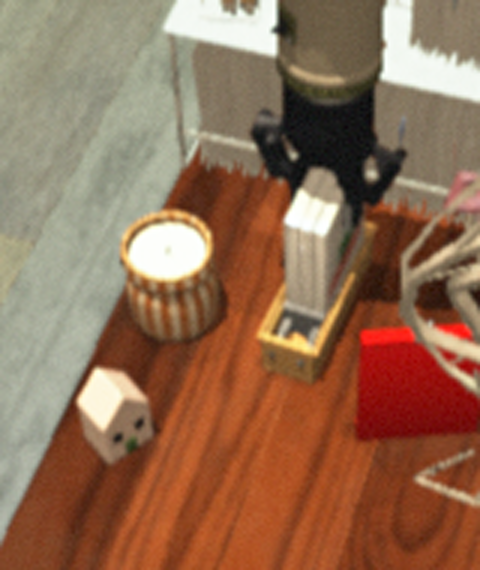

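{"op": "jog_arm", "data": {"steps": [0.03,-0.001,-0.0003,0.0003,0,0.03,-0.002,-0.0006,0.0006,0,0.03,-0.003,-0.0008,0.001,0,0.03,-0.0038,-0.0008,0.001,0,0.03,-0.0038,-0.0008,0.001,0,0.03,-0.0038,-0.0008,0.001,0,0.03,-0.0033,-0.0008,0,0,0.03,-0.0033,-0.0008,-0.0005,0,0.03,-0.0033,-0.0008,-0.0005,0,0.03,-0.0033,-0.0008,-0.0005,0], "grip_force": 25}}

```text
clock: 16.25
position: [0.5259, -0.0571, 0.1264]
ee_rot: [0.729, 0.684, 0.001, -0.0]
ft_force: [3.5, 5.1, -3.6]
grip_width: 0.437
```

```bash
python3 shot.py wrist 15; python3 tilt.py 15 "[.527,-.058,.127]"
```

```text
{'clock': 16.25, 'position': [0.5259, -0.0571, 0.1264], 'ee_rot': [0.7293, 0.6841, 0.0009, -0.0001], 'ft_force': [3.4517, 5.1304, -3.6326], 'torque': [1.3851, -1.1227, -0.0843], 'joint_pos': [0.0538, 0.2282, -0.035, 1.8603, 0.0074, 1.0521, -0.0478], 'grip_width': 0.4367}
tcp tray [ 1.3 -4.5]
270 249 tilt deg 0.21 front top edge y,z [ 53.8 160.5] x -13.3
285 248 tilt deg 0.57 front top edge y,z [ 53.5 161.2] x -9.8
310 249 tilt deg -0.08 front top edge y,z [ 54.1 161. ] x -4.0
330 249 tilt deg 0.14 front top edge y,z [ 53.9 160.7] x 0.6
365 248 tilt deg 0.25 front top edge y,z [ 53.9 161.1] x 8.7
380 248 tilt deg 0.14 front top edge y,z [ 53.9 161.1] x 12.1
```

{"op": "jog_arm", "data": {"steps": [0.036,0.001,0.0004,0,0,0.04,0.001,0.0004,0,0,0.045,0.001,0.0004,0,0,0.05,0.001,0.0004,0,0,0.055,0.001,0.0004,0,0,0.06,0.001,0.0004,0,0,0.06,0.001,0.0004,0,0,0.06,0.001,0.0004,0,0,0.06,0.001,0.0004,0,0,0.06,0.001,0.0004,0,0]}}

```text
clock: 17.3
position: [0.5258, -0.0574, 0.1265]
ee_rot: [0.73, 0.684, 0.0, 0.0]
ft_force: [-0.6, -0.7, 0.2]
grip_width: 0.703
```

```bash
python3 shot.py wrist 16; python3 tilt.py 16 "[.527,-.058,.127]"
```

```text
{'clock': 17.3, 'position': [0.5258, -0.0574, 0.1265], 'ee_rot': [0.7297, 0.6837, 0.0, 0.0], 'ft_force': [-0.6075, -0.6929, 0.1809], 'torque': [-0.039, -0.0106, -0.0055], 'joint_pos': [0.053, 0.2287, -0.0344, 1.8595, 0.0089, 1.0535, -0.05], 'grip_width': 0.7029}
tcp tray [ 1.3 -4.5]
270 249 tilt deg 0.08 front top edge y,z [ 53.9 163.3] x -13.3
285 249 tilt deg 0.63 front top edge y,z [ 53.6 158.3] x -9.8
310 249 tilt deg 0.18 front top edge y,z [ 54.1 160.6] x -4.0
330 249 tilt deg 0.31 front top edge y,z [ 53.8 162.5] x 0.6
365 249 tilt deg -0.3 front top edge y,z [ 53.6 162.7] x 8.8
380 248 tilt deg -0.05 front top edge y,z [ 52.9 162. ] x 12.3
```

View pics/wrist16.png

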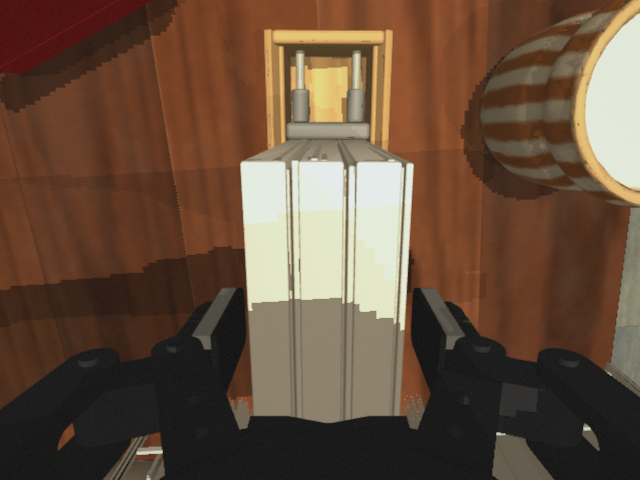

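Free of the pile, which stands upright and clamped. Raise clear and look again.

{"op": "jog_arm", "data": {"steps": [0.065,0,0,-0.01,0,0.065,0,0,-0.025,0,0.065,0,0,-0.045,0,0.065,0,0,-0.065,0,0.065,0,0,-0.085,0,0.065,0,0,-0.105,0,0.065,0,0,-0.125,0,0.065,0,0,-0.14,0,0.065,0,0,-0.15,0,0.065,0,0,-0.15,0]}}

```text
clock: 18.35
position: [0.5264, -0.0574, 0.2782]
ee_rot: [0.73, 0.684, 0.001, 0.001]
ft_force: [0.7, -0.3, -0.5]
grip_width: 0.76
```

```bash
python3 shot.py wrist 17; python3 tilt.py 17 "[.5258,-.0574,.12]"; python3 shot.py scene 17; python3 shot.py side 17 220 100 420 340 2.5
python3 - <<'E'
from h import *
p,d,m,w=load("pics/wrist17.npz");X=cloud(d,m,w)
M=(abs(X[...,2]-.162)<.006)&(X[...,0]>.45)&(X[...,0]<.6)&(p.min(-1)>60)
print(M.sum(),cv2.minAreaRect(X[M][:,:2].astype(np.float32)*1000),np.percentile(X[M][:,2],[5,50,95]))
E
```

```text
{'clock': 18.35, 'position': [0.5264, -0.0574, 0.2782], 'ee_rot': [0.7297, 0.6838, 0.001, 0.0009], 'ft_force': [0.7467, -0.3172, -0.5407], 'torque': [-0.0364, -0.0329, -0.0253], 'joint_pos': [0.05, 0.1061, -0.0299, 1.67, 0.0033, 1.3629, -0.0454], 'grip_width': 0.7603}
tcp tray [ 0.1 -4. ]
310 202 tilt deg -10.17 front top edge y,z [ 20.2 162.2] x -10.0
330 176 tilt deg -0.27 front top edge y,z [ 46.2 163.8] x 2.3
365 23 tilt deg 17.35 front top edge y,z [-122.7  131.8] x 28.9
{'clock': 18.4, 'position': [0.526, -0.0574, 0.277], 'ee_rot': [0.7297, 0.6838, 0.0004, 0.0004], 'ft_force': [-0.803, 0.3193, -0.3547], 'torque': [-0.0024, -0.0029, 0.0489], 'joint_pos': [0.05, 0.1069, -0.0299, 1.6717, 0.0032, 1.362, -0.0454], 'grip_width': 0.7619}
{'clock': 18.45, 'position': [0.5256, -0.0574, 0.2761], 'ee_rot': [0.7297, 0.6838, -0.0001, -0.0001], 'ft_force': [-0.4742, 0.0912, 0.0963], 'torque': [0.0224, 0.0082, 0.0347], 'joint_pos': [0.05, 0.1075, -0.0299, 1.6727, 0.0033, 1.3617, -0.0454], 'grip_width': 0.7626}
10479 ((525.4883422851562, -53.565818786621094), (108.06099700927734, 37.74515151977539), 86.15111541748047) [0.16018565 0.16187055 0.1630376 ]
```

View pics/wrist17.png

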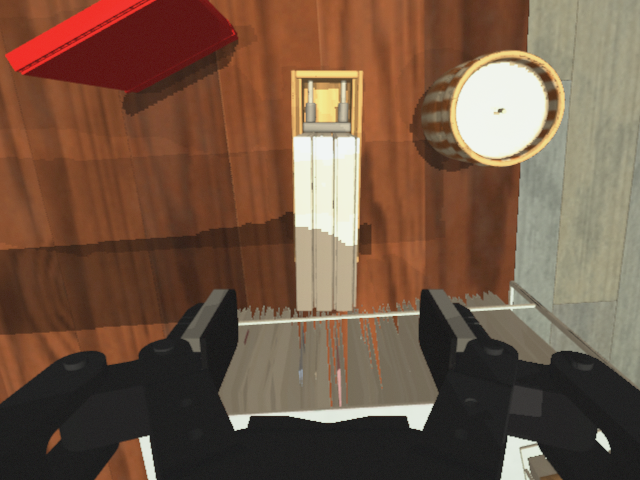

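View pics/scene17.png

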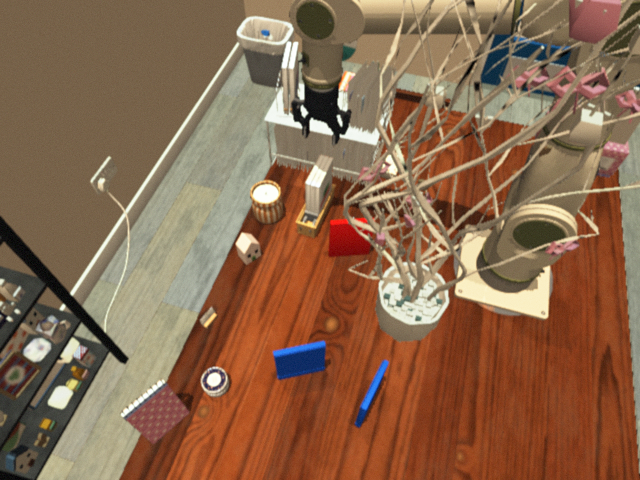

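View pics/side17c.png

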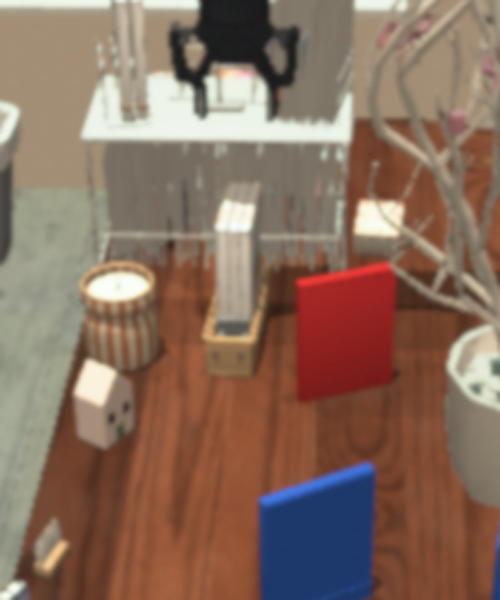

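Run:
```python
from workcell import manip
print(manip.hand_in())
```

```text
the job is handed in; nothing more can be done
None
```

The three packs are standing upright in the tray, clamped by the pusher, and the job was handed in at about 18.5 s with the gripper clear above the pile.

- **How it was loaded:** I gripped the three packs together and tilted the pile to about 10° by dragging its bottom on the fixed end wall. I then pressed the pusher back with the low end, lowered it to the floor, straightened it against the end wall and let go.
- **A try that failed:** My first attempt at tilting was to press straight down on the end wall. It built up about 30 N without turning the pile, so I backed off and dragged it instead.
- **Last checks:**
  - The pile's top is level at 161.9 mm, where 162 mm means it rests on the floor.
  - Its centre is within about 1 mm of my estimate of the tray seat, and its yaw is -3.85° against the tray's -3.74°.
  - Before the arm rose, the pusher was in contact with the pile.
  - In the final pictures the candle, house and soap box look unmoved, and so do the red and blue look-alikes. I judged this by eye and did not measure it.
- **Small disagreements:** My images differ by up to about 1 mm, which is within the camera calibration. I inferred the pusher's travel from the pile's position and did not measure it.

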